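# Tap the vial stoppers home, smallest vial first

### The job

Close the three amber sample vials: with shut fingertips, tap down the grey stopper of the smallest vial, then the middle-sized one, then the largest (the smallest samples dry out first), each lightly until its flange sits home on the rim. Leave the vials standing where they are, neither gripping nor lifting them, and leave everything else on the bench undisturbed.

Things in the scene. Friction and masses are not known exactly. Their poses are not given: they have to be found in the camera images.
- vial_small: the smallest of three amber glass vials, loose, 31 mm across the body and 48 mm tall to the rim of its neck, standing upright on the bench (z = 0); origin at the centre of its underside, z up. Top-heavy enough to tip if pushed from the side
- top_small (a point): centre of the flat top of the grey rubber stopper in the small vial, on the vial's axis; the stopper's round head is a flange 28 mm across and 4 mm thick under a soft pad 22 mm across and 7 mm thick, which gives about 1 mm for every 3 N (6 mm at most) and springs back; its top is 69 mm above the bench when the stopper stands fully out and 59 mm when fully home, untouched
- stopper_small (a joint): how far the stopper of the small vial has been pushed in, m: 0 fully out (10 mm gap under its flange), 0.010 fully home (flange on the rim). Slides straight down the vial's axis against about 3 N of steady friction, stays where it is left (6 to 8 N seats it), meets the rim at 0.010
- vial_middle: the middle-sized of three amber glass vials, loose, 42 mm across the body and 62 mm tall to the rim of its neck, standing upright on the bench (z = 0); origin at the centre of its underside, z up. Top-heavy enough to tip if pushed from the side
- top_middle (a point): centre of the flat top of the grey rubber stopper in the middle vial, on the vial's axis; the stopper's round head is a flange 33 mm across and 4 mm thick under a soft pad 27 mm across and 7 mm thick, which gives about 1 mm for every 3 N (6 mm at most) and springs back; its top is 83 mm above the bench when the stopper stands fully out and 73 mm when fully home, untouched
- stopper_middle (a joint): how far the stopper of the middle vial has been pushed in, m: 0 fully out (10 mm gap under its flange), 0.010 fully home (flange on the rim). Slides straight down the vial's axis against about 3 N of steady friction, stays where it is left (6 to 8 N seats it), meets the rim at 0.010
- vial_large: the largest of three amber glass vials, loose, 54 mm across the body and 80 mm tall to the rim of its neck, standing upright on the bench (z = 0); origin at the centre of its underside, z up. Top-heavy enough to tip if pushed from the side
- top_large (a point): centre of the flat top of the grey rubber stopper in the large vial, on the vial's axis; the stopper's round head is a flange 38 mm across and 4 mm thick under a soft pad 32 mm across and 7 mm thick, which gives about 1 mm for every 3 N (6 mm at most) and springs back; its top is 101 mm above the bench when the stopper stands fully out and 91 mm when fully home, untouched
- stopper_large (a joint): how far the stopper of the large vial has been pushed in, m: 0 fully out (10 mm gap under its flange), 0.010 fully home (flange on the rim). Slides straight down the vial's axis against about 3 N of steady friction, stays where it is left (6 to 8 N seats it), meets the rim at 0.010
- tube_blue: closed 50 ml sample tube with a screw cap, 35 mm across, 84 mm tall, standing; origin at the centre of its underside. Bystander
- beaker: 100 ml glass beaker, 54 mm across, 70 mm tall; origin at the centre of its underside. Bystander
- petri: flat lidded dish, 91 mm across, 16 mm tall; origin at the centre of its underside. Bystander
- tube_rack: low rack with 50 holes, 92 x 196 x 36 mm; origin at the centre of its underside. Bystander
- plate_assay: well plate, 86 x 128 x 14 mm; origin at the centre of its underside. Bystander
- marker: marker pen lying on the bench, 128 mm long, 11 mm thick; origin at the centre of its underside. Bystander
- analyser_front (a point): point at the foot of the front face (which looks toward -x) of the big fixed analyser cabinet behind the vials; the face runs about 0.25 m to either side along y and rises about 0.26 m; near its right end (the robot's right) a framed hatch stands out about 0.05 m. Swing the arm clear of it
Not all that is in view belongs to the job. Leave any green or turquoise look-alike of the vial_middle alone. Leave any yellow look-alike of the vial_large alone.

How it is judged:
On the way, in this order (a step that is already met when the one before it is completed fails the run):
1. the stopper of the small vial is home (value of joint stopper_small above 0.007 m), for 0.1 s.
2. the stopper of the middle vial is home (value of joint stopper_middle above 0.007 m), for 0.1 s.
3. the stopper of the large vial is home (value of joint stopper_large above 0.007 m), for 0.1 s.
At the end, for the whole second after the job is handed in: all three stoppers are home (pushed in more than 7 of 10 mm), the vials stand upright (within 0.08 rad) and at rest on the bench within 3 cm of where they stood, and no bystander has moved more than 2 cm (value of joint each of stopper_small, stopper_middle, stopper_large above 0.007 m and linear speed of each of vial_small, vial_middle, vial_large below 0.02 m/s and angle between each of vial_small, vial_middle, vial_large's own z axis and vertical below 0.08 rad and height (world z) of each of vial_small, vial_middle, vial_large below 0.006 m and distance of each of vial_small, vial_middle, vial_large from where it was at the start of the episode below 0.03 m and distance of each of tube_blue, beaker, petri, tube_rack, plate_assay, marker from where it was at the start of the episode below 0.02 m); the robot touches nothing.
It fails at once if a vial is lifted off the bench (height (world z) of any of vial_small, vial_middle, vial_large above 0.008 m).
It fails at once if a vial is tipped over or pushed more than 3 cm out of its place (angle between any of vial_small, vial_middle, vial_large's own z axis and vertical above 0.35 rad or distance of any of vial_small, vial_middle, vial_large from where it was at the start of the episode above 0.03 m).
It fails at once if a vial or its stopper is hit harder than a light tap (25 N) (contact force between any of the fingers, the arm and vial_small above 25 N or contact force between any of the fingers, the arm and vial_middle above 25 N or contact force between any of the fingers, the arm and vial_large above 25 N).
It fails at once if a bystander is moved more than 2 cm (distance of any of tube_blue, beaker, petri, tube_rack, plate_assay, marker from where it was at the start of the episode above 0.02 m).
It also fails if it takes over 48 s, if anything falls off the work surface, if the arm or the gripper's body presses on something with over 40 N, if the wrist force passes 120 N, or if a joint passes its speed limit or range.

### The arm

A 6-joint arm with a two-finger parallel gripper is mounted at the origin on a cart in front of the work surface, level with it; the furniture and walls round the work are solid. World frame = base frame: x ahead of the robot, y to its left, z up, the work surface at z = 0. Lengths are in m, angles in rad, forces in N, time in s.
With the tool pointing down it reaches from about 0.225 to 0.875 m from the base axis. Payload 3.4 kg.
Tool frame: the origin (TCP) lies midway between the tips of the shut fingers; the grasp point (between the pads) lies 19 mm behind it (manip.grasp_offset is the distance from the TCP to the grasp point, in m); x points along the fingers, y is the direction in which the jaws open and shut, and the axes are right-handed (so a half turn about x gives the same grasp; the last joint's range is limited). The gripper opens to 85 mm and grips with 20 to 120 N. Pads are 22 mm wide; open, the fingers measure 114 mm over their backs; the gripper's body (76 mm by 85 mm) begins 54 mm behind the grasp point. The pads swing forward as they close: fully open they stand 13 mm farther back than shut.
Start: joints at [-1.38, 0.276, 1.505, -0, 1.361, -0.121], TCP at [0.176, -0.547, 0.231] pointing down, gripper open.
Joint ranges: [-2.89, 2.89], [-0.75, 2.08], [0.22, 2.7], [-1.18, 4.32], [0.11, 2.71], [-2.7, 2.7]. Speed limits (rad/s): [2.57, 2.57, 3.14, 3.14, 3.14, 3.14].

### API

Orientations are given as a unit quaternion [w, x, y, z].
In Python, from rig import manip gives the robot as it stands.
- The arm moves only by the shell command python3 -m creep 'ROWS' [OPENING] [FORCE]. ROWS is a JSON object of lists of equal length, an entry for each row: "delta_pos": the shift along the tool's x, y, z in cm, a list of three; "dr": the turn, a rotation vector about the tool's x, y, z in rad, a list of three. In form: {"delta_pos": [[dx, dy, dz], ...], "dr": [[rx, ry, rz], ...]}. A call has 1 to 10 rows; each row is the pose to reach, as a shift and turn from the pose commanded when the call began, along the tool's axes at that moment; what a row does not reach only later rows make up. A row lasts 1/10 s, in which the tool goes at most 50 mm and 8.59 degrees, less where a joint would pass 70% of its speed; a pose out of reach is approached as far as the arm can. A call with a gripper value outside its range is refused whole. OPENING is the opening, from -1 (shut) to 1 (fully open), set as the call begins (- or left out, the last holds). The fingers move at their own pace and stop on an object; FORCE is the grip in N (left out, the last holds). Time passes only in rows, so rows that repeat a pose let the fingers close. It gives the time, the measured TCP pose, the force and the opening at its end, in the units of the state.
- manip.get_state(): the state, without advancing time (a new reading comes with each control period).
- manip.get_image(name): name is "scene" or "top" or "wrist"; returns a dict with "pixels" (420x560x3 uint8, blue, green, red), "depth" (420x560 float32, m along the optical axis (not along the pixel's ray), 0 where there is no reading), "intrinsics" (3x3 intrinsics, pixels), "rvec" (rotation vector, rad) and "tvec" (3), from world to camera coordinates, as OpenCV has them. Camera axes: x right, y down, z forward; pixel columns grow to the right and rows downward; lengths in m; the calibration is good to about 2 mm. A picture is of the moment at which its call begins.
- manip.sign_off(): hands the job in, once; it reports no verdict.
The state is a dict: "clock": time; "qpos": joint angles; "qd": joint speeds; "effort": joint torques, N m; "position": TCP position; "ee_rot": TCP orientation; "contact_force": force on the tool from outside, world axes, zero at the start; "moment": the same for the moment, N m; "width": finger opening in m.
Only numpy, scipy, OpenCV 4.12 (cv2) and the standard library are available. Lean on these libraries where they do the work, as an engineer would, in place of code of your own. Each camera call takes 0.05 s, during which the arm holds its last target. There are 200 camera calls.

## Working session

There is one attempt and no reset: what is moved stays moved. The work goes in short steps, Python scripts to look and compute and a shell command to move; the robot and the scene stay as the last step left them, time stands still between calls to the robot, and variables do not carry over. Pictures are saved under pics/ and viewed, about 8 in all and at most 12, crops included, and the job is handed in when it is done.

```bash
mkdir -p pics; ls; cat > h.py <<'E'
import numpy as np, cv2
from rig import manip
def grab(n):
    d=manip.get_image(n); R=cv2.Rodrigues(np.array(d["rvec"],float))[0]; return d,R,np.array(d["tvec"],float).ravel()
def xyz(d,R,t):
    K=np.array(d["intrinsics"]); z=d["depth"]; v,u=np.indices(z.shape)
    c=np.stack([(u-K[0,2])/K[0,0]*z,(v-K[1,2])/K[1,1]*z,z],-1)
    return (c-t)@R
def ray(d,R,t,u,v,h):
    K=np.array(d["intrinsics"]); r=R.T@np.linalg.inv(K)@[u,v,1]; o=-R.T@t
    return o+r*(h-o[2])/r[2]
E
python3 - <<'E'
from h import *
for n in("top","scene"):
    d,R,t=grab(n); cv2.imwrite(f"pics/{n}0.png",d["pixels"]); np.savez(f"{n}0.npz",px=d["pixels"],z=d["depth"],K=d["intrinsics"],R=R,t=t); print(n,-R.T@t)
print(manip.get_state())
E
```

```text
pics
top [0.34882928 0.09156944 1.7659145 ]
scene [-0.5309099  -0.46732228  0.76283236]
{'clock': 0.1, 'qpos': array([-1.37999078e+00,  2.76480981e-01,  1.50600981e+00,  2.30859804e-05,
        1.36067777e+00, -1.21032605e-01]), 'qd': array([-1.79085068e-03, -2.89146131e-03, -1.55635842e-03,  6.40419126e-06,
       -1.09983493e-03,  7.01054145e-04]), 'effort': array([ 1.15663202e-03, -4.17698050e+01, -2.46404690e+01, -2.74217127e-04,
        5.84703012e-03,  1.96449001e-06]), 'position': array([ 0.17631056, -0.54681083,  0.23055385]), 'ee_rot': array([-0.10924644, -0.69851762, -0.11036065,  0.69854053]), 'contact_force': array([-0.13561415,  0.06905038,  0.50983853]), 'moment': array([-0.00605086, -0.04344754, -0.01683233]), 'width': 0.0854318823318447}
```

View pics/top0.png

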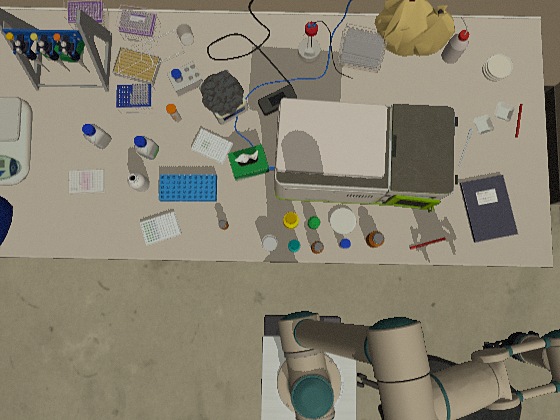

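View pics/scene0.png

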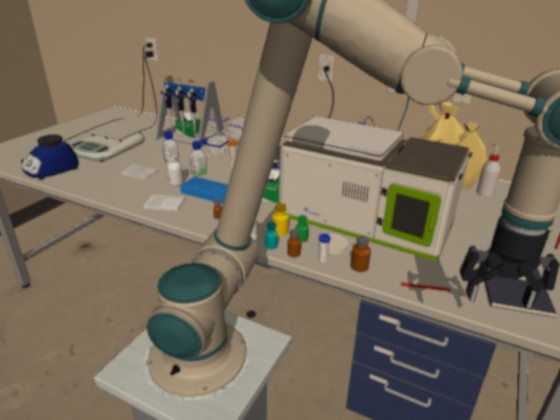

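Top view: the amber candidates are at (223,224), (317,247) and (375,239). Look-alikes are yellow (291,219), green (313,223) and turquoise (293,245), plus an orange-capped bottle at (172,110). By colour and size I take (223,224) as small, (317,247) as middle and (375,239) as large. Next I check these in one close crop and measure them.

```bash
python3 - <<'E'
from h import *
f=np.load("top0.npz"); d=dict(intrinsics=f["K"],depth=f["z"]);R,t=f["R"],f["t"]; P=xyz(d,R,t)
px=f["px"]
print(f["K"][0,0])
cv2.imwrite("pics/crop1.png",cv2.resize(px[195:265,205:405],None,fx=4,fy=4,interpolation=cv2.INTER_CUBIC))
for n,(u,v) in dict(small=(223,224),mid=(317,247),large=(375,239),yel=(291,219),green=(313,223),teal=(293,245),tube=(345,243),beak=(269,242),petri=(343,220)).items():
    w=P[v-14:v+15,u-14:u+15].reshape(-1,3); dd=np.hypot(*(w[:,:2]-P[v,u,:2]).T)
    w=w[(dd<.04)]; zt=np.percentile(w[:,2],98); s=w[w[:,2]>zt-.006]
    print(n,P[v,u].round(3),"top",s.mean(0).round(4),"n",len(s),"ext",np.ptp(s,0).round(3), "max",w[:,2].max().round(4))
E
```

```text
508.4032023483792
small [0.521 0.299 0.068] top [0.5232 0.3036 0.068 ] n 34 ext [0.024 0.024 0.01 ] max 0.0747
mid [ 0.449 -0.016  0.082] top [ 0.4504 -0.0175  0.0829] n 40 ext [0.03  0.027 0.017] max 0.0954
large [ 0.477 -0.204  0.101] top [ 0.4815 -0.2136  0.1021] n 47 ext [0.03 0.03 0.01] max 0.1081
yel [0.538 0.072 0.106] top [0.5402 0.0741 0.1022] n 51 ext [0.03  0.03  0.017] max 0.1152
green [ 0.528 -0.002  0.084] top [ 0.536  -0.0053  0.0851] n 35 ext [0.023 0.027 0.012] max 0.0928
teal [0.454 0.064 0.086] top [0.4549 0.0604 0.0835] n 44 ext [0.027 0.026 0.01 ] max 0.0897
tube [ 0.464 -0.109  0.078] top [ 0.4614 -0.1077  0.0856] n 57 ext [0.03  0.031 0.011] max 0.0929
beak [0.467 0.146 0.009] top [0.462  0.1426 0.0722] n 29 ext [0.05  0.053 0.011] max 0.08
petri [ 0.547 -0.109  0.019] top [ 0.5468 -0.1093  0.0205] n 109 ext [0.077 0.076 0.009] max 0.0271
```

View pics/crop1.png

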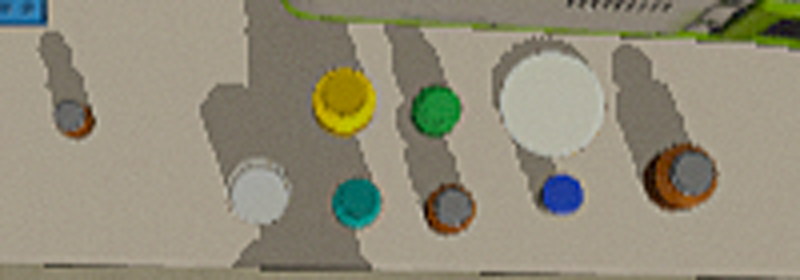

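```bash
cat >> h.py <<'E'
from scipy.spatial.transform import Rotation as Ro
G=dict(small=np.array([0.523,0.3035,.069]))
def tool():
    s=manip.get_state(); q=s["ee_rot"]; return s,Ro.from_quat(np.r_[q[1:],q[0]]).as_matrix()
def to(target):
    s,T=tool(); return (T.T@(np.array(target)-s["position"])*100).round(2)
E
python3 - <<'E'
from h import *
f=np.load("top0.npz"); d=dict(intrinsics=f["K"],depth=f["z"]);R,t=f["R"],f["t"]; P=xyz(d,R,t)
px=f["px"]; hsv=cv2.cvtColor(px,cv2.COLOR_BGR2HSV)
for n,(u,v),h in (("small",(222,224),.069),("mid",(319,246),.083),("large",(378,238),.101)):
    m=(abs(P[...,2]-h)<.006)&(hsv[...,1]<60)&(hsv[...,2]<170); M=np.zeros_like(m); M[v-8:v+9,u-8:u+9]=1; m&=M
    vv,uu=np.nonzero(m); print(n,len(vv),uu.mean(),vv.mean(),ray(d,R,t,uu.mean(),vv.mean(),h).round(4),P[m].mean(0).round(4),np.ptp(P[m],0).round(3))
w=P[190:225,270:460].reshape(-1,3); 
for y in np.arange(-.4,.25,.05):
    s=w[(abs(w[:,1]-y)<.02)&(w[:,2]>.13)]; print(round(y,2),s[:,0].min().round(3) if len(s) else None,end="; ")
s,T=tool(); print("\n",T.round(3)); print(to([.523,.3035,.231]))
E
```

```text
small 32 221.65625 223.25 [0.5236 0.3039 0.069 ] [0.5237 0.304  0.068 ] [0.021 0.024 0.011]
mid 49 317.85714285714283 246.40816326530611 [ 0.4507 -0.0185  0.083 ] [ 0.4508 -0.0186  0.0815] [0.03  0.024 0.01 ]
large 68 377.88235294117646 237.94117647058823 [ 0.4807 -0.214   0.101 ] [ 0.4808 -0.2141  0.1   ] [0.03  0.031 0.012]
-0.4 0.572; -0.35 0.582; -0.3 0.587; -0.25 0.594; -0.2 0.604; -0.15 0.605; -0.1 0.607; -0.05 0.609; -0.0 0.611; 0.05 0.613; 0.1 0.349; 0.15 None; 0.2 None; 
 [[-0.     0.307 -0.952]
 [ 0.002 -0.952 -0.307]
 [-1.    -0.002 -0.   ]]
[  0.08 -70.29 -59.08]
```

```bash
python3 -m creep '{"delta_pos":[[0,-2,-1.7],[0,-5,-4.2],[0,-8.5,-7.1],[0,-12,-10.1],[0,-15.5,-13],[0,-19,-16],[0,-22.5,-18.9],[0,-26,-21.9],[0,-29.5,-24.8],[0,-33,-27.7]],"dr":[[0,0,0],[0,0,0],[0,0,0],[0,0,0],[0,0,0],[0,0,0],[0,0,0],[0,0,0],[0,0,0],[0,0,0]]}' -1 20
python3 -c "
from h import *
s,T=tool();print(T.round(3),s['qpos'].round(2),to([.5236,.304,.231]))"
```

```text
clock: 1.1
position: [0.3389, -0.1464, 0.2312]
ee_rot: [0.11, 0.699, 0.11, -0.698]
contact_force: [2.0, -0.7, 0.4]
width: 0.0002
[[ 0.     0.306 -0.952]
 [-0.    -0.952 -0.306]
 [-1.     0.    -0.   ]] [-0.6  -0.04  1.88  0.    1.3   0.66] [ 2.000e-02 -3.722e+01 -3.137e+01]
```

```bash
python3 -m creep '{"delta_pos":[[0,-3.5,-2.9],[0,-7,-5.9],[0,-10.5,-8.8],[0,-14,-11.8],[0,-17.5,-14.7],[0,-21,-17.7],[0,-24.5,-20.6],[0,-27.5,-23.1],[0,-30,-25.2],[0,-31,-26]],"dr":[[0,0,0],[0,0,0],[0,0,0],[0,0,0],[0,0,0],[0,0,0],[0,0,0],[0,0,0],[0,0,0],[0,0,0]]}'
python3 -m creep '{"delta_pos":[[0,0,0],[0,0,0],[0,0,0]],"dr":[[0,0,0],[0,0,0],[0,0,0]]}'
python3 - <<'E'
from h import *
s,T=tool();print(T.round(3),s['qpos'].round(2),to([.5236,.304,.231]))
d,R,t=grab("wrist"); cv2.imwrite("pics/w1.png",d["pixels"]); print(-R.T@t)
np.savez("w1.npz",px=d["pixels"],z=d["depth"],K=d["intrinsics"],R=R,t=t)
E
```

```text
clock: 2.1
position: [0.4918, 0.2293, 0.2305]
ee_rot: [-0.11, -0.698, -0.111, 0.699]
contact_force: [0.2, -0.3, -0.1]
width: -0.0003
clock: 2.4
position: [0.4905, 0.2251, 0.2313]
ee_rot: [-0.11, -0.698, -0.109, 0.699]
contact_force: [0.5, -0.3, -0.4]
width: -0.0002
[[-0.001  0.306 -0.952]
 [-0.001 -0.952 -0.306]
 [-1.     0.001  0.001]] [ 0.3   0.22  1.58 -0.    1.34  1.56] [ 0.02 -6.5  -5.56]
[0.5592347  0.24672998 0.37365103]
```

View pics/w1.png

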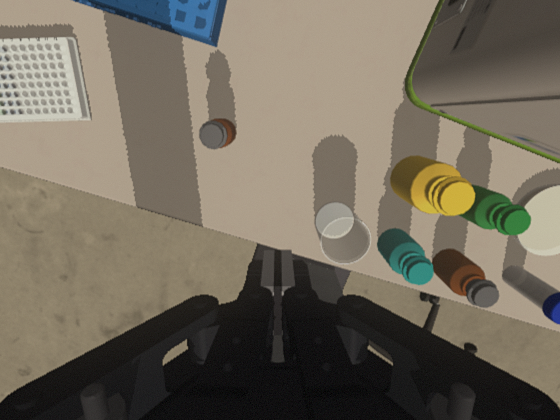

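The wrist view shows the small vial's grey stopper at about (213,134), standing free, and the fingertips at (278,255). Next I cross-check its position in this view.

```bash
cat >> h.py <<'E'
def stop(d,R,t,xy,h,r):
    P=xyz(d,R,t); hsv=cv2.cvtColor(d["pixels"],cv2.COLOR_BGR2HSV)
    m=(np.hypot(P[...,0]-xy[0],P[...,1]-xy[1])<r+.006)&(abs(P[...,2]-h)<.0035)&(hsv[...,1]<70)
    n,l,st,c=cv2.connectedComponentsWithStats(m.astype(np.uint8)); k=1+st[1:,4].argmax(); q=P[l==k]
    return st[k,4],c[k].round(1),q.mean(0).round(4),np.ptp(q,0).round(3),ray(d,R,t,*c[k],h).round(4),((q.max(0)+q.min(0))/2).round(4)
E
python3 - <<'E'
from h import *
f=np.load("w1.npz"); d=dict(pixels=f["px"],depth=f["z"],intrinsics=f["K"])
print(*stop(d,f["R"],f["t"],(.5236,.304),.069,.011),sep="\n"); print(*stop(d,f["R"],f["t"],(.4507,-.0185),.083,.0135),sep="\n")
E
```

```text
407
[211.6 134.6]
[0.5232 0.3008 0.068 ]
[0.021 0.021 0.004]
[0.5234 0.3006 0.069 ]
[0.5232 0.3009 0.0681]
451
[485.8 295.7]
[ 0.4519 -0.0208  0.0819]
[0.026 0.027 0.005]
[ 0.4523 -0.0197  0.083 ]
[ 0.4515 -0.0216  0.0819]
```

```bash
python3 -m creep '{"delta_pos":[[0,-1.5,-1.3],[1,-3,-2.6],[2.5,-4.8,-4.2],[4.5,-6,-5.2],[6.5,-6.5,-5.6],[8.5,-6.5,-5.6],[10,-6.5,-5.6],[11,-6.5,-5.6],[11.5,-6.5,-5.6],[11.5,-6.5,-5.6]],"dr":[[0,0,0],[0,0,0],[0,0,0],[0,0,0],[0,0,0],[0,0,0],[0,0,0],[0,0,0],[0,0,0],[0,0,0]]}'
python3 - <<'E'
from h import *
d,R,t=grab("wrist"); print(*stop(d,R,t,(.5236,.304),.069,.011),sep="\n")
s,T=tool(); print(s["position"],s["contact_force"],to([.5236,.304,.074]))
E
```

```text
clock: 3.45
position: [0.5243, 0.3054, 0.1156]
ee_rot: [-0.11, -0.698, -0.11, 0.699]
contact_force: [0.1, 0.2, 0.7]
width: 0.0001
808
[282.2 233.8]
[0.5236 0.3014 0.068 ]
[0.021 0.021 0.004]
[0.524  0.3015 0.069 ]
[0.523  0.3011 0.0677]
[0.5247737  0.30559016 0.11638406] [0.20335958 0.88682505 0.14791331] [4.24 0.11 0.16]
```

```bash
python3 -m creep '{"delta_pos":[[0.8,0.3,0.2],[1.6,0.3,0.2],[2.4,0.3,0.2],[3.2,0.3,0.2],[3.7,0.3,0.2],[4.0,0.3,0.2],[4.2,0.3,0.2],[4.2,0.3,0.2]],"dr":[[0,0,0],[0,0,0],[0,0,0],[0,0,0],[0,0,0],[0,0,0],[0,0,0],[0,0,0]]}'
python3 - <<'E'
from h import *
d,R,t=grab("wrist"); print(*stop(d,R,t,(.5236,.302),.069,.011),sep="\n")
s,T=tool(); print(s["position"],s["contact_force"],to([.5236,.302,.074]))
cv2.imwrite("pics/w2.png",cv2.resize(d["pixels"][150:350,180:400],None,fx=3,fy=3))
E
```

```text
clock: 4.3
position: [0.5235, 0.3021, 0.0741]
ee_rot: [-0.11, -0.698, -0.11, 0.699]
contact_force: [0.5, -0.6, 0.4]
width: -0.0001
331
[278.4 248.6]
[0.5296 0.303  0.0677]
[0.013 0.02  0.004]
[0.5301 0.3032 0.069 ]
[0.5272 0.3015 0.0675]
[0.52366878 0.30219943 0.07429404] [0.61095324 0.69700217 0.08222112] [0.03 0.02 0.01]
```

View pics/w2.png

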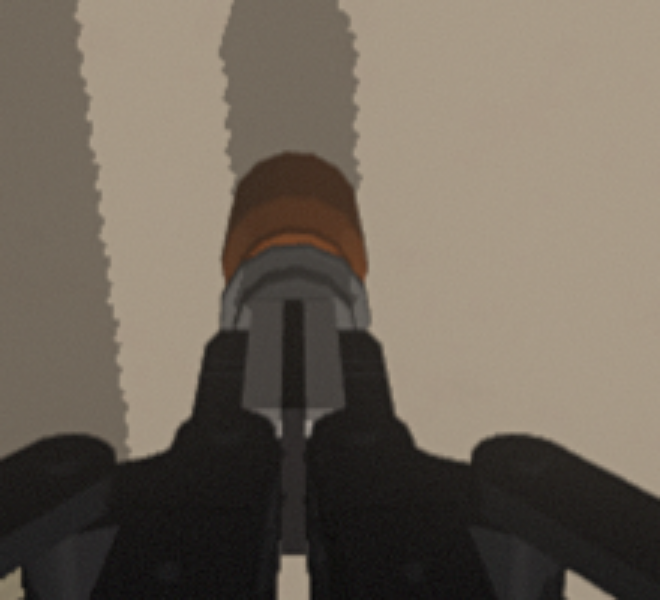

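The crop shows the shut tips (about 248–345) centred over the stopper, whose centre is at about column 294. Now I press slowly.

```bash
python3 -m creep '{"delta_pos":[[0.3,0,0],[0.5,0,0],[0.7,0,0],[0.85,0,0],[1.0,0,0],[1.0,0,0]],"dr":[[0,0,0],[0,0,0],[0,0,0],[0,0,0],[0,0,0],[0,0,0]]}'
python3 -m creep '{"delta_pos":[[0.1,0,0],[0.2,0,0],[0.3,0,0],[0.4,0,0],[0.5,0,0],[0.6,0,0],[0.6,0,0]],"dr":[[0,0,0],[0,0,0],[0,0,0],[0,0,0],[0,0,0],[0,0,0],[0,0,0]]}'
```

```text
clock: 4.95
position: [0.5236, 0.3022, 0.0643]
ee_rot: [0.11, 0.699, 0.11, -0.698]
contact_force: [-0.7, -0.5, 2.3]
width: -0.0001
clock: 5.65
position: [0.5236, 0.3021, 0.0581]
ee_rot: [0.11, 0.699, 0.11, -0.699]
contact_force: [-0.2, -0.5, 2.7]
width: -0.0
```

```bash
python3 -m creep '{"delta_pos":[[0.1,0,0],[0.15,0,0],[0.15,0,0],[0.15,0,0]],"dr":[[0,0,0],[0,0,0],[0,0,0],[0,0,0]]}'
```

```text
clock: 6.05
position: [0.5237, 0.3022, 0.0572]
ee_rot: [0.11, 0.699, 0.11, -0.698]
contact_force: [-0.6, -1.1, 4.5]
width: 0.0
```

```bash
python3 -m creep '{"delta_pos":[[0.1,0,0],[0.1,0,0],[0.1,0,0],[0.1,0,0]],"dr":[[0,0,0],[0,0,0],[0,0,0],[0,0,0]]}'
```

```text
clock: 6.45
position: [0.5237, 0.3022, 0.0566]
ee_rot: [0.11, 0.699, 0.11, -0.698]
contact_force: [-1.3, -1.0, 7.0]
width: -0.0002
```

7 N, so it is seated. Now I retract straight up and check.

```bash
python3 -m creep '{"delta_pos":[[-0.5,0,0],[-1.5,0,0],[-3,0,0],[-5,0,0],[-7.5,0,0],[-9.5,0,0],[-11,0,0],[-11.5,0,0],[-11.5,0,0]],"dr":[[0,0,0],[0,0,0],[0,0,0],[0,0,0],[0,0,0],[0,0,0],[0,0,0],[0,0,0],[0,0,0]]}'
python3 - <<'E'
from h import *
d,R,t=grab("wrist"); print(*stop(d,R,t,(.5236,.302),.059,.011),sep="\n")
s,T=tool(); print(s["position"],to([.4515,-.0195,.168]))
E
```

```text
clock: 7.35
position: [0.5238, 0.3022, 0.1714]
ee_rot: [0.11, 0.699, 0.11, -0.698]
contact_force: [0.4, 0.0, -0.0]
width: -0.0003
489
[277.8 204.6]
[0.5236 0.3012 0.0586]
[0.021 0.021 0.005]
[0.5237 0.3013 0.059 ]
[0.5232 0.3011 0.0582]
[0.52325053 0.30202889 0.1704481 ] [ 0.26 28.4  16.69]
```

The small stopper is home: its top measures 0.0586 against 0.059 expected. On to the middle vial.

```bash
python3 -m creep '{"delta_pos":[[0,2,1.2],[0,5,2.9],[0,8.5,5],[0,12,7],[0,15.5,9.1],[0,19,11.2],[0,22.5,13.2],[0,25.5,15],[0,27.5,16.2],[0,28.4,16.7]],"dr":[[0,0,0],[0,0,0],[0,0,0],[0,0,0],[0,0,0],[0,0,0],[0,0,0],[0,0,0],[0,0,0],[0,0,0]]}'
python3 -m creep '{"delta_pos":[[0,0,0],[0,0,0],[1,0,0],[2.5,0,0],[3.5,0,0],[4,0,0],[4,0,0]],"dr":[[0,0,0],[0,0,0],[0,0,0],[0,0,0],[0,0,0],[0,0,0],[0,0,0]]}'
python3 - <<'E'
from h import *
d,R,t=grab("wrist"); print(*stop(d,R,t,(.4515,-.0195),.083,.0135),sep="\n")
s,T=tool(); print(s["position"],s["contact_force"],to([.4515,-.0195,.088]))
E
```

```text
clock: 8.4
position: [0.4503, -0.021, 0.1698]
ee_rot: [-0.109, -0.698, -0.109, 0.7]
contact_force: [0.5, 0.5, -0.1]
width: -0.0002
clock: 9.1
position: [0.4512, -0.0188, 0.1298]
ee_rot: [-0.11, -0.698, -0.11, 0.699]
contact_force: [-0.1, -0.0, -0.1]
width: 0.0003
1212
[281.5 231.2]
[ 0.452  -0.0219  0.082 ]
[0.026 0.027 0.004]
[ 0.4524 -0.0217  0.083 ]
[ 0.4512 -0.0222  0.0818]
[ 0.45166607 -0.01903422  0.13045448] [-0.04516219  0.43789341 -0.4210661 ] [4.25 0.04 0.03]
```

```bash
python3 -m creep '{"delta_pos":[[0.8,0.1,0],[1.6,0.1,0],[2.4,0.1,0],[3.2,0.1,0],[3.7,0.1,0],[4.0,0.1,0],[4.2,0.1,0],[4.2,0.1,0]],"dr":[[0,0,0],[0,0,0],[0,0,0],[0,0,0],[0,0,0],[0,0,0],[0,0,0],[0,0,0]]}'
python3 -m creep '{"delta_pos":[[0.3,0,0],[0.5,0,0],[0.7,0,0],[0.85,0,0],[1.0,0,0],[1.0,0,0]],"dr":[[0,0,0],[0,0,0],[0,0,0],[0,0,0],[0,0,0],[0,0,0]]}'
```

```text
clock: 9.95
position: [0.452, -0.0204, 0.0886]
ee_rot: [-0.11, -0.698, -0.11, 0.699]
contact_force: [-0.1, -1.1, 0.3]
width: 0.0001
clock: 10.55
position: [0.4521, -0.0204, 0.0788]
ee_rot: [0.11, 0.699, 0.11, -0.698]
contact_force: [-0.3, 0.2, 2.0]
width: -0.0002
```

Target z is about 0.0707.

```bash
python3 -m creep '{"delta_pos":[[0.1,0,0],[0.2,0,0],[0.3,0,0],[0.4,0,0],[0.5,0,0],[0.6,0,0],[0.7,0,0],[0.75,0,0],[0.75,0,0],[0.75,0,0]],"dr":[[0,0,0],[0,0,0],[0,0,0],[0,0,0],[0,0,0],[0,0,0],[0,0,0],[0,0,0],[0,0,0],[0,0,0]]}'
python3 -m creep '{"delta_pos":[[0.1,0,0],[0.1,0,0],[0.1,0,0]],"dr":[[0,0,0],[0,0,0],[0,0,0]]}'
```

```text
clock: 11.55
position: [0.4521, -0.0204, 0.0714]
ee_rot: [0.11, 0.699, 0.11, -0.698]
contact_force: [-1.2, -0.4, 4.8]
width: 0.0001
clock: 11.85
position: [0.4522, -0.0204, 0.0706]
ee_rot: [0.11, 0.699, 0.11, -0.698]
contact_force: [-0.4, 0.5, 6.5]
width: 0.0001
```

```bash
python3 -m creep '{"delta_pos":[[-0.5,0,0],[-1.5,0,0],[-3,0,0],[-5,0,0],[-7.5,0,0],[-9,0,0],[-10,0,0],[-10,0,0]],"dr":[[0,0,0],[0,0,0],[0,0,0],[0,0,0],[0,0,0],[0,0,0],[0,0,0],[0,0,0]]}'
python3 - <<'E'
from h import *
d,R,t=grab("wrist"); print(*stop(d,R,t,(.4515,-.0205),.073,.0135),sep="\n")
s,T=tool(); print(s["position"],to([.481,-.2155,.17]))
E
```

```text
clock: 12.65
position: [0.4527, -0.0205, 0.1715]
ee_rot: [0.11, 0.699, 0.109, -0.698]
contact_force: [-0.1, -0.4, 0.4]
width: -0.0
818
[277.9 210.5]
[ 0.4517 -0.0219  0.0726]
[0.026 0.026 0.006]
[ 0.4519 -0.0219  0.073 ]
[ 0.4513 -0.0221  0.0723]
[ 0.45204367 -0.02036525  0.17055785] [ 0.06 19.46  3.23]
```

The middle stopper is home: top 0.0726 against 0.073. Now the large one.

```bash
python3 -m creep '{"delta_pos":[[0,2,0.3],[0,5,0.8],[0,8.5,1.4],[0,12,2],[0,15.5,2.6],[0,18,3],[0,19.5,3.2],[0,19.5,3.2],[0,19.5,3.2]],"dr":[[0,0,0],[0,0,0],[0,0,0],[0,0,0],[0,0,0],[0,0,0],[0,0,0],[0,0,0],[0,0,0]]}'
python3 - <<'E'
from h import *
d,R,t=grab("wrist"); print(*stop(d,R,t,(.481,-.215),.101,.016),sep="\n")
s,T=tool(); print(s["position"],s["contact_force"],to([.481,-.2155,.106]))
cv2.imwrite("pics/w3.png",d["pixels"])
E
```

```text
clock: 13.6
position: [0.4807, -0.2146, 0.1695]
ee_rot: [-0.109, -0.698, -0.11, 0.699]
contact_force: [0.0, -0.2, 0.4]
width: -0.0
1430
[281.9 219.5]
[ 0.4823 -0.2179  0.1   ]
[0.031 0.032 0.005]
[ 0.4827 -0.2178  0.101 ]
[ 0.4816 -0.2182  0.0998]
[ 0.48074972 -0.21428603  0.16973917] [1.24323892 0.58150079 0.09420076] [6.37 0.14 0.01]
```

View pics/w3.png

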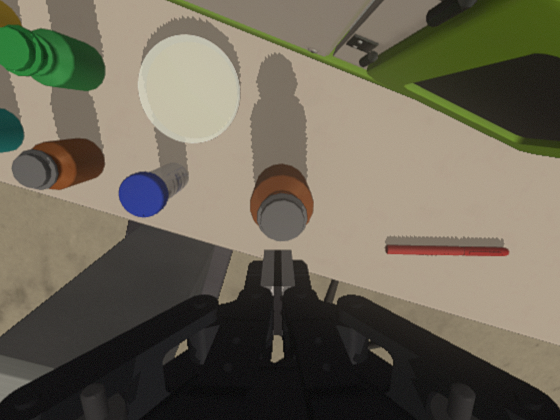

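The large stopper is at (282,215), standing free. The hatch (upper right) and marker (447,250) are clear of the descent. The target is about (0.482, -0.216).

```bash
python3 -m creep '{"delta_pos":[[1,0.2,0],[2,0.2,0],[3,0.2,0],[4,0.2,0],[5,0.2,0],[5.6,0.2,0],[6.0,0.2,0],[6.2,0.2,0],[6.2,0.2,0]],"dr":[[0,0,0],[0,0,0],[0,0,0],[0,0,0],[0,0,0],[0,0,0],[0,0,0],[0,0,0],[0,0,0]]}'
python3 -m creep '{"delta_pos":[[0.3,0,0],[0.5,0,0],[0.7,0,0],[0.85,0,0],[1.0,0,0],[1.0,0,0]],"dr":[[0,0,0],[0,0,0],[0,0,0],[0,0,0],[0,0,0],[0,0,0]]}'
```

```text
clock: 14.55
position: [0.482, -0.2178, 0.1082]
ee_rot: [-0.11, -0.699, -0.11, 0.699]
contact_force: [0.5, -0.5, 0.2]
width: 0.0001
clock: 15.15
position: [0.482, -0.2177, 0.0984]
ee_rot: [0.11, 0.699, 0.11, -0.698]
contact_force: [-0.5, -0.8, 2.3]
width: 0.0003
```

Final z should be about 0.0885.

```bash
python3 -m creep '{"delta_pos":[[0.1,0,0],[0.2,0,0],[0.3,0,0],[0.4,0,0],[0.5,0,0],[0.6,0,0],[0.7,0,0],[0.8,0,0],[0.85,0,0],[0.85,0,0]],"dr":[[0,0,0],[0,0,0],[0,0,0],[0,0,0],[0,0,0],[0,0,0],[0,0,0],[0,0,0],[0,0,0],[0,0,0]]}'
python3 -m creep '{"delta_pos":[[0.1,0,0],[0.15,0,0],[0.15,0,0]],"dr":[[0,0,0],[0,0,0],[0,0,0]]}'
```

```text
clock: 16.15
position: [0.482, -0.2177, 0.0898]
ee_rot: [0.11, 0.699, 0.11, -0.699]
contact_force: [-1.1, 1.0, 4.2]
width: -0.0001
clock: 16.45
position: [0.4821, -0.2177, 0.0887]
ee_rot: [0.11, 0.699, 0.11, -0.698]
contact_force: [-1.1, 0.5, 6.7]
width: 0.0001
```

```bash
python3 -m creep '{"delta_pos":[[-0.5,0,0],[-1.5,0,0],[-3,0,0],[-5,0,0],[-7.5,0,0],[-9.5,0,0],[-11,0,0],[-11,0,0],[-11,0,0]],"dr":[[0,0,0],[0,0,0],[0,0,0],[0,0,0],[0,0,0],[0,0,0],[0,0,0],[0,0,0],[0,0,0]]}'
python3 - <<'E'
from h import *
d,R,t=grab("wrist"); print(*stop(d,R,t,(.4818,-.2165),.091,.016),sep="\n")
d,R,t=grab("top"); cv2.imwrite("pics/top1.png",d["pixels"])
for n,xy,h,r in(("small",(.5236,.303),.059,.011),("mid",(.451,-.019),.073,.0135)):
    try: print(n,stop(d,R,t,xy,h,r)[2])
    except Exception as e: print(n,"hidden")
s,T=tool(); print(s["position"],s["contact_force"])
E
```

```text
clock: 17.35
position: [0.4818, -0.2176, 0.1982]
ee_rot: [0.11, 0.699, 0.11, -0.699]
contact_force: [0.8, -0.3, -0.6]
width: 0.0003
1075
[277.3 205.2]
[ 0.4823 -0.2179  0.0906]
[0.031 0.031 0.005]
[ 0.4824 -0.2179  0.091 ]
[ 0.4818 -0.2182  0.0901]
small [0.5212 0.3044 0.0586]
mid [ 0.4496 -0.0191  0.0725]
[ 0.48132764 -0.21725149  0.19724981] [ 0.58320839 -0.11301758  0.61277542]
```

View pics/top1.png

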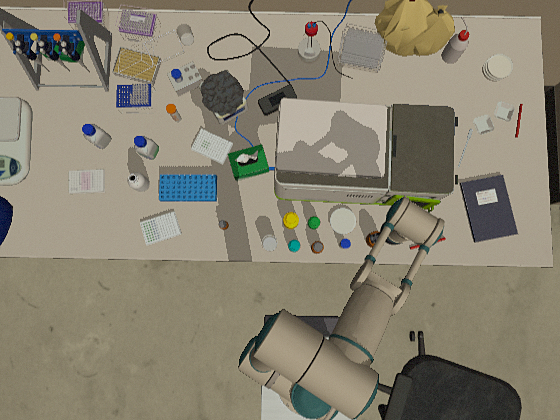

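The top view shows small (223,224), middle (317,247) and the bystanders where they were at the start. Large, at about (374,239), is partly under the arm, which is clear of everything. I'm handing in.

```bash
python3 -c "
from rig import manip
manip.sign_off()"
```

```text
the job is handed in; nothing more can be done
```

I tapped down the stoppers of the small, middle and large amber vials in that order with shut fingertips. Each press ended at 6.5–7 N, and the job was handed in at about 17.5 s of the 48 s allowed.

| Vial | Stopper top measured (mm) | Fully home (mm) |
|---|---|---|
| small | 58.6 | 59 |
| middle | 72.6 | 73 |
| large | 90.6 | 91 |

- **Vials:** each stopper centre shifted less than 1 mm in the wrist view taken after its press. No vial was gripped or lifted.
- **Bystanders:** the last top picture shows them unmoved. I judged this by eye, and part of the marker was under the arm in that view.
- **Arm:** it ended retracted above the large vial with no contact force beyond sensor noise.
- **Disagreement:** the top and wrist cameras differed by 3–4 mm in y on the stopper positions. I aimed between the two readings for the small and middle vials. For the large one I also aimed between them, but the tool settled on the wrist reading.
- **Verdict:** sign-off gave none, so success is inferred from these checks.

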